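# Find the firm line of a service box cover and pin it there

## Robot

A 6-joint arm with a two-finger parallel gripper is mounted at the origin on the work surface. World frame = base frame: x ahead of the robot, y to its left, z up, the work surface at z = 0. Lengths are in m, angles in degrees, forces in N, time in s.
With the tool pointing down it reaches from about 0.35 to 0.725 m from the base axis. Payload 6 kg.
Tool frame: the origin (TCP) lies on the centre line of the jaws, within the pads' length; the fingertips stand 25 mm ahead of it and the grasp point (between the pads) lies 6 mm ahead of it; z points along the fingers, y is the line along which they close (so a half turn about z gives the same grasp; the last joint's range is limited). The gripper opens to 85 mm and grips with 20 to 120 N. Pads are 22 mm wide; open, the fingers measure 114 mm over their backs; the gripper's body (76 mm by 85 mm) begins 54 mm behind the grasp point. The pads swing forward as they close: fully open they stand 13 mm farther back than shut.
Start: joints at [94.12, 2.303, 4.859, 0, -92.561, -19.12], TCP at [0.155, 0.58, 0.256] pointing down, gripper open.
Joint ranges: [-146.85, 146.85], [-73.84, 115.35], [-62.03, 85.46], [-188.31, 113.3], [-161.28, -10.13], [-171.36, 171.36]. Speed limits (degrees/s): [147.25, 147.25, 172.46, 180, 180, 180].

## Interface

Orientations are given as a 3x3 rotation matrix whose columns are the frame's x, y, z axes.
In Python, from bench import r gives the robot as it stands.
- The arm moves only by the tool step_arm, never from a script. Its argument "increments" is a list that holds one entry, the list of rows, each a list of 5 numbers: the closure in counts, from 0 (fully open) to 255 (shut), then the shift along the tool's x, y, z in mm, then the turn about the tool's z in degrees. In form: [[[gripper, x, y, z, spin], ...]]. A call has exactly 5 rows; each row shifts and turns the commanded pose from where the row before left it, along the tool's axes as they then stand; what a row does not reach is not made up. A row lasts 1/8 s, in which the tool goes at most 62.5 mm and 10.7 degrees, less where a joint would pass 70% of its speed; a pose out of reach is approached as far as the arm can. A call is refused whole if a number of a shift passes 62.5 or a number of a turn 10.7, either way. A call with a gripper value outside its range is refused whole. The fingers move at their own pace and stop on an object; "grip_force" is the grip in N (left out, the last holds). Time passes only in rows, so rows that do not move let the fingers close, or fill a call up. It gives the time, the measured TCP pose, the force, the opening and the grip force at its end, in the units of the state.
- r.sense(): the state, without advancing time (a new reading comes with each control period).
- r.get_image(name): name is "scene" or "top"; returns (picture, depth): 400x640x3 uint8, red, green, blue; 400x640 float32, m along the optical axis (not along the pixel's ray), 0 where there is no reading.
- r.get_calibration(name): a dict with "fx", "fy", "cx", "cy" (pixels), "D" ([k1, k2, p1, p2, k3] as OpenCV has them; the pictures are not rectified), "rvec" (rotation vector, rad) and "tvec" (3), from world to camera coordinates, as OpenCV has them. Camera axes: x right, y down, z forward; pixel columns grow to the right and rows downward; lengths in m; the calibration is good to about 2 mm. A picture is of the moment at which its call begins. get_calibration takes no time and is no camera call.
- r.job_done(): hands the job in; it is judged then, once.
The state is a dict: "t": time; "joints": joint angles; "joint_velocities": joint speeds; "effort": joint torques, N m; "tcp_pos": TCP position; "eef_rot": TCP orientation; "ft_force": force on the tool from outside, world axes, zero at the start; "ft_torque": the same for the moment, N m; "grip_width": finger opening in m; "finger_force": force on a finger pad.
Only numpy, scipy, OpenCV 4.12 (cv2) and the standard library are available. Lean on these libraries where they do the work, as an engineer would, in place of code of your own. Each camera call takes 0.05 s, during which the arm holds its last target. There are 200 camera calls.

## Task

On the grey service box, press the blue cover sheet down at its free end, the end far from the hidden rail, until it gives by about a centimetre, and let it come back up. Then push fully home the one clip that stands where the sheet is firm, over the hidden rail whose square ends stick out of the box's long sides; leave the other two clips standing.

Things in the scene. Friction and masses are not known exactly. Their poses are not given: they have to be found in the camera images.
- tray: Grey open box, 320 x 140 mm, 50 mm high, fixed to the table; origin under its centre, y along its length. A hidden rail crosses it under the cover sheet, 80 mm from the middle towards +y; the rail's ends are square 30 mm aluminium stubs sticking out 30 mm from both long sides.
- sheet (a joint): Blue perforated cover sheet, 308 x 128 mm, lying level with the box's rim, its top 50 mm above the table. It rests on the hidden rail: firm over it, elsewhere it rocks about the rail against a spring of 12 N m per rad. Value in rad: 0 level, positive when the free end (far from the rail) is down, stop at 0.15.
- free_end (a point): Point on top of the sheet, on its long centre line near the free end: 195 mm from the rail, about 45 mm from the box's short wall, 65 mm from the nearest clip. About 3 N here sinks it 10 mm; it springs back.
- rail_clip_top (a point): Centre of the top of the clip over the rail. Three like black push-in clips stand on the sheet's centre line: this one in line with the stubs, the others 65 and 130 mm from it towards the free end. Round flat head, 26 mm across, 6 mm thick; its top is 14.5 to 16 mm above the sheet at the start and 6 mm above it when home (56 mm above the table).
- rail_clip (a joint): How far the clip over the rail is pushed in, in m: 0 fully standing, 0.010 fully home (head down on the sheet). It moves straight down against about 8 N of friction and stays where it is left.
- mid_clip (a joint): The same for the clip 65 mm from the rail; to be left standing.
- end_clip (a joint): The same for the clip 130 mm from the rail; to be left standing.

How it is judged:
By the outcome, as a careful person would: the job done as asked, in the order asked, and still so for the second after the job is handed in, with the robot touching nothing.
It also fails if it takes over 35 s, if anything falls off the work surface, if the arm or the gripper's body presses on something with over 40 N, if the wrist force passes 120 N, or if a joint passes its speed limit or range.

## Working session

There is one attempt and no reset: what is moved stays moved. The work goes in short steps, Python scripts to look and compute and a tool call to move; the robot and the scene stay as the last step left them, time stands still between calls to the robot, and variables do not carry over. Pictures are saved under pics/ and viewed, at most 10 in all, crops included, and the job is handed in when it is done.

Besides the shell and the picture viewer there is one more tool, called after ">>>" as a command line: name --argument value ..., lists and objects as JSON in quotes. step_arm: Moves the arm, as the interface text tells. Its arguments: {"type":"object","properties":{"increments":{"type":"array","items":{"type":"array","items":{"type":"array","items":{"type":"number"}}}},"grip_force":{"type":"number"}},"required":["increments"]}

```bash
mkdir -p pics; python3 - <<'E'
from bench import r
import cv2,numpy as np
s=r.sense();print(s)
for n in("top","scene"):
    p,d=r.get_image(n);cv2.imwrite(f"pics/{n}0.png",p[:,:,::-1]);np.savez(f"{n}0.npz",p=p,d=d);print(n,r.get_calibration(n))
E
```

```text
{'t': 0.0, 'joints': array([ 9.41197596e+01,  2.33790084e+00,  4.80217443e+00, -2.66791934e-02,
       -9.25602815e+01, -1.91192435e+01]), 'joint_velocities': array([-0.13320361,  0.08448569,  0.02044182,  0.02136923, -0.04280328,
        0.01436409]), 'effort': array([-4.54491544e-05, -3.68203926e+01,  3.47423816e+01,  6.93258539e+00,
       -5.33355473e-03, -1.00637126e-05]), 'tcp_pos': array([0.15513271, 0.57930966, 0.25528444]), 'eef_rot': array([[ 9.65933458e-01, -2.58790332e-01, -3.43591268e-04],
       [-2.58790537e-01, -9.65931960e-01, -1.70474739e-03],
       [ 1.09286355e-04,  1.73559071e-03, -9.99998488e-01]]), 'ft_force': array([-0.77697138,  0.4359441 ,  0.20459942]), 'ft_torque': array([ 0.0081601 , -0.0419826 ,  0.06761833]), 'finger_force': 0.0, 'grip_width': 0.08558129678501072}
top {'fx': 491.9598891283685, 'fy': 491.9598891283685, 'cx': 322.21070037304145, 'cy': 194.49412282096927, 'D': array([-0.07317065,  0.        ,  0.        ,  0.        ,  0.        ]), 'rvec': array([ 2.19034195, -2.17691337,  0.09507888]), 'tvec': array([0.03158904, 0.56229865, 0.67906448])}
scene {'fx': 450.3626358324112, 'fy': 450.3626358324112, 'cx': 314.6453516673129, 'cy': 200.95930620234125, 'D': array([0.02766681, 0.        , 0.        , 0.        , 0.        ]), 'rvec': array([ 1.17908717,  2.26631977, -1.00675719]), 'tvec': array([ 0.30844567, -0.25432359,  1.13253893])}
```

View pics/top0.png

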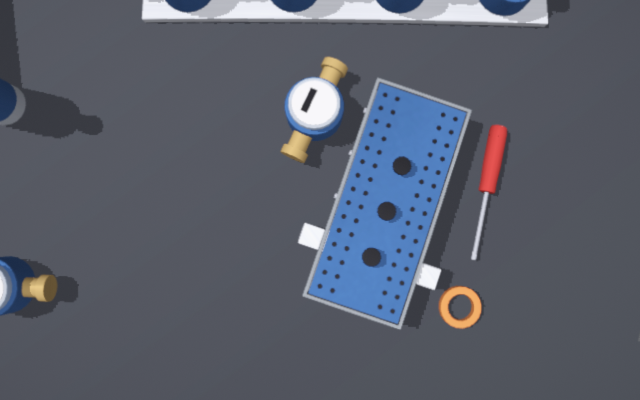

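View pics/scene0.png

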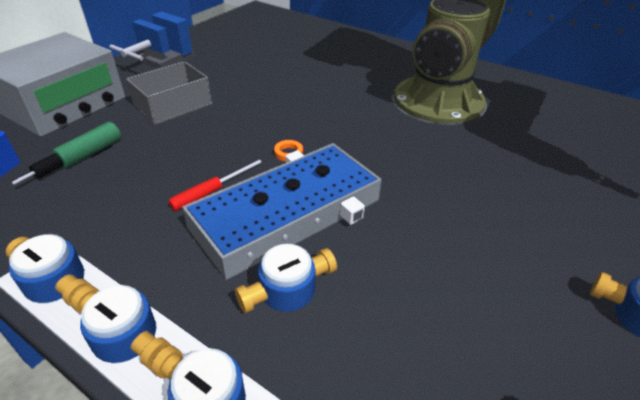

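Top view: the box runs from its upper end (375–470, 80–110) to its lower end (305–400, 295–325). The stubs at (312,237) and (428,276) line up with the lower clip (372,257), so that is the rail clip. The other clips are at (387,211) and (402,166), and the free end is up near (417,118). The scene view agrees: the stub is by the clip at (323,170).

```bash
cat >h.py <<'E'
import cv2,numpy as np
from bench import r
def ray(n,uv,z):
    c=r.get_calibration(n);K=np.array([[c['fx'],0,c['cx']],[0,c['fy'],c['cy']],[0,0,1]])
    R=cv2.Rodrigues(c['rvec'])[0];o=-R.T@c['tvec']
    q=cv2.undistortPoints(np.array([[uv]],float),K,c['D'])[0,0]
    d=R.T@np.array([q[0],q[1],1]);return o+d*(z-o[2])/d[2]
def blobs(mask,lo,hi):
    n,l,s,c=cv2.connectedComponentsWithStats(mask.astype(np.uint8));return [(c[i],s[i,4]) for i in range(1,n) if lo<s[i,4]<hi]
E
python3 - <<'E'
from h import *
P={}
for n in("top","scene"):
    a=np.load(n+"0.npz");p=a['p'];d=a['d'];hsv=cv2.cvtColor(p,cv2.COLOR_RGB2HSV)
    b=((hsv[...,0]>100)&(hsv[...,0]<125)&(hsv[...,1]>120)&(hsv[...,2]>80)).astype(np.uint8)
    k=cv2.findContours(b,cv2.RETR_EXTERNAL,cv2.CHAIN_APPROX_NONE)[0]
    box={"top":(387,190),"scene":(290,210)}[n]
    k=[c for c in k if cv2.pointPolygonTest(c,box,False)>=0 and cv2.contourArea(c)>3000]
    c=max(k,key=cv2.contourArea); q=cv2.boxPoints(cv2.minAreaRect(c)) if n=="top" else cv2.approxPolyDP(c,8,True)[:,0]
    W=np.array([ray(n,u,.05) for u in q]);print(n,"sheet",W.round(4).tolist(),W.mean(0).round(4))
    m=np.zeros(b.shape,np.uint8);cv2.drawContours(m,[c],-1,1,-1)
    for ce,ar in blobs((m>0)&(hsv[...,2]<70),60,2000): print(n,"clip",ce.round(1),ar,ray(n,ce,.063).round(4),d[int(ce[1]),int(ce[0])])
    if n=="top":
        w=(hsv[...,2]>185)&(hsv[...,1]<50)
        for ce,ar in blobs(w,200,1200): print("white",ce,ar,ray(n,ce,.03).round(4))
E
```

```text
top sheet [[0.4262, 0.0541, 0.05], [0.7179, -0.0447, 0.05], [0.6755, -0.1705, 0.05], [0.3854, -0.067, 0.05]] [ 0.5513 -0.057   0.05  ]
top clip [401.6 165.6] 226 [ 0.5988 -0.072   0.063 ] 0.66149724
top clip [386.4 210.8] 229 [ 0.5375 -0.051   0.063 ] 0.658628
top clip [371.3 256.6] 226 [ 0.4762 -0.0306  0.063 ] 0.6522247
white [479.28971963 226.41121495] 214 [ 0.5175 -0.1878  0.03  ]
white [312.8091354  244.99836868] 613 [0.4905 0.0478 0.03  ]
white [427.08798283 275.86695279] 466 [ 0.448  -0.1126  0.03  ]
scene sheet [[0.4267, 0.0512, 0.05], [0.3888, -0.0682, 0.05], [0.6795, -0.1604, 0.05], [0.7157, -0.0443, 0.05]] [ 0.5527 -0.0554  0.05  ]
scene clip [322.2 170.3] 106 [ 0.4778 -0.0296  0.063 ] 0.80286163
scene clip [292.2 184. ] 112 [ 0.54   -0.0502  0.063 ] 0.7746205
scene clip [260.1 198.1] 130 [ 0.6006 -0.0714  0.063 ] 0.74289006
```

>>> step_arm --increments '[[[255,20,15,0,0],[255,33,26,0,0],[255,33,26,0,0],[255,33,26,0,0],[255,33,26,0,0]]]' --grip_force 40

```text
t: 0.72
tcp_pos: [0.2718, 0.424, 0.2559]
eef_rot: [[0.966, -0.259, -0.0], [-0.259, -0.966, -0.001], [-0.0, 0.001, -1.0]]
ft_force: [0.7, 0.1, 1.3]
grip_width: 0.0001
finger_force: 0.0
```

>>> step_arm --increments '[[[255,33,26,0,0],[255,33,26,0,0],[255,33,26,0,0],[255,33,26,0,0],[255,33,26,0,0]]]'

```text
t: 1.35
tcp_pos: [0.3975, 0.2557, 0.256]
eef_rot: [[0.966, -0.259, -0.0], [-0.259, -0.966, -0.0], [-0.0, 0.0, -1.0]]
ft_force: [0.0, 1.2, 0.2]
grip_width: 0.0004
finger_force: 0.0
```

>>> step_arm --increments '[[[255,33,26,0,0],[255,33,26,0,0],[255,33,26,0,0],[255,33,26,0,0],[255,33,26,0,0]]]'

```text
t: 1.98
tcp_pos: [0.5233, 0.0875, 0.2559]
eef_rot: [[0.966, -0.259, -0.0], [-0.259, -0.966, -0.0], [-0.0, 0.0, -1.0]]
ft_force: [0.4, -0.2, 0.0]
grip_width: -0.0001
finger_force: 0.0
```

>>> step_arm --increments '[[[255,33,26,0,0],[255,33,26,0,0],[255,33,26,0,0],[255,33,26,0,0],[255,15,10,0,0]]]'

```text
t: 2.6
tcp_pos: [0.6358, -0.0613, 0.255]
eef_rot: [[0.965, -0.261, -0.002], [-0.261, -0.965, -0.0], [-0.002, 0.001, -1.0]]
ft_force: [-0.8, 0.4, -0.3]
grip_width: -0.0001
finger_force: 0.0
```

>>> step_arm --increments '[[[255,17,12,30,0],[255,17,12,40,0],[255,0,0,40,0],[255,0,0,35,0],[255,0,0,15,0]]]'

```text
t: 3.22
tcp_pos: [0.6605, -0.0915, 0.0931]
eef_rot: [[0.966, -0.259, -0.005], [-0.259, -0.966, -0.0], [-0.004, 0.001, -1.0]]
ft_force: [0.2, 0.4, -0.3]
grip_width: 0.0002
finger_force: 0.0
```

```bash
python3 - <<'E'
from h import *
for n in("scene",):
    p,d=r.get_image(n);cv2.imwrite(f"pics/{n}1.png",cv2.resize(p[100:300,120:440,::-1],None,fx=2.5,fy=2.5))
s=r.sense();print(s['tcp_pos'],s['ft_force'])
E
```

```text
[ 0.66036736 -0.09136404  0.09229158] [-1.09720069  0.42262041 -2.1542599 ]
```

View pics/scene1.png

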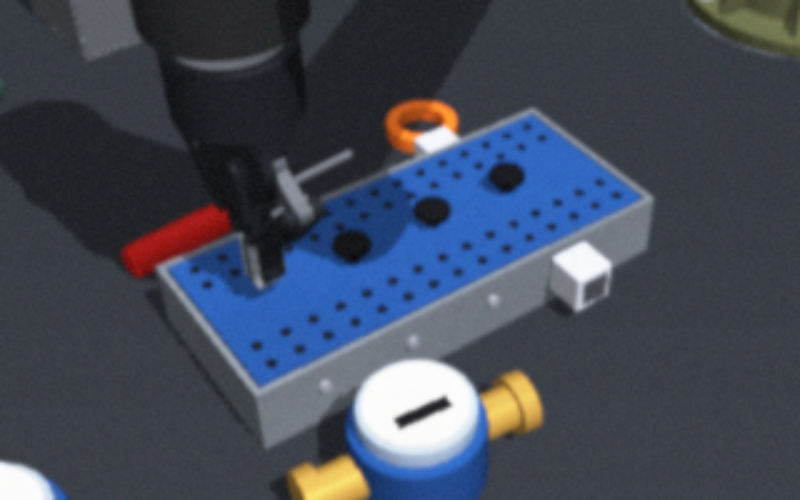

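The closed fingers stand over the sheet's free end (crop 262,280), clear of the end clip (352,247) and of the wall. Next I lower in small steps and watch the force.

>>> step_arm --increments '[[[255,0,0,8,0],[255,0,0,5,0],[255,0,0,3,0],[255,0,0,0,0],[255,0,0,0,0]]]'

```text
t: 3.9
tcp_pos: [0.662, -0.0915, 0.0808]
eef_rot: [[0.966, -0.259, 0.001], [-0.259, -0.966, -0.0], [0.001, 0.0, -1.0]]
ft_force: [-0.8, 1.0, 0.0]
grip_width: 0.0
finger_force: 0.0
```

>>> step_arm --increments '[[[255,0,0,3,0],[255,0,0,3,0],[255,0,0,0,0],[255,0,0,0,0],[255,0,0,0,0]]]'

```text
t: 4.53
tcp_pos: [0.6619, -0.0915, 0.0744]
eef_rot: [[0.966, -0.259, 0.0], [-0.259, -0.966, -0.0], [0.0, 0.0, -1.0]]
ft_force: [-0.6, 0.2, 0.3]
grip_width: -0.0001
finger_force: 0.1
```

>>> step_arm --increments '[[[255,0,0,3,0],[255,0,0,3,0],[255,0,0,3,0],[255,0,0,1,0],[255,0,0,0,0]]]'

```text
t: 5.15
tcp_pos: [0.662, -0.0915, 0.0646]
eef_rot: [[0.966, -0.259, 0.0], [-0.259, -0.966, -0.0], [0.0, 0.0, -1.0]]
ft_force: [-0.7, 0.4, 4.0]
grip_width: -0.0002
finger_force: 1.8
```

```bash
python3 - <<'E'
from h import *
p,d=r.get_image("scene");cv2.imwrite("pics/scene2.png",cv2.resize(p[100:300,120:440,::-1],None,fx=2.5,fy=2.5))
f=[]
for i in range(4):
    r.get_image("top");s=r.sense();f.append(s['ft_force'])
print(s['tcp_pos'],np.mean(f,0),f)
E
```

```text
[ 0.66199422 -0.09146227  0.0645422 ] [-7.74191878e-01  1.62187635e-03  3.70506987e+00] [array([-1.28843356,  0.28916151,  2.92250498]), array([-0.96759125, -0.10592061,  4.10950035]), array([-0.89607053, -0.21102226,  4.30206623]), array([0.05532783, 0.03426887, 3.48620792])]
```

View pics/scene2.png

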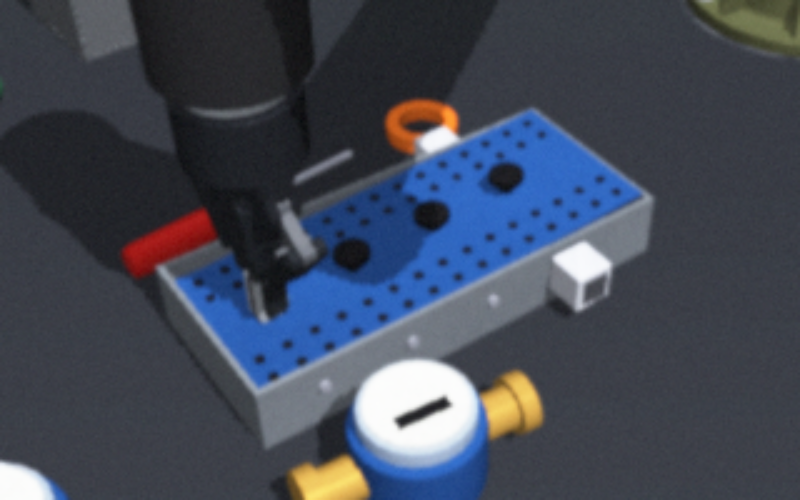

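The fingertips press the sheet at crop (265,315), and the free end has sunk visibly below the rim. Depth is about 10 mm at 3.7 N, as the spring predicts. Next I lift off and go to the rail clip.

>>> step_arm --increments '[[[255,0,0,-4,0],[255,0,0,-6,0],[255,0,0,-10,0],[255,0,0,-25,0],[255,0,0,-25,0]]]'

```text
t: 6.02
tcp_pos: [0.6615, -0.0914, 0.135]
eef_rot: [[0.966, -0.259, -0.001], [-0.259, -0.966, -0.0], [-0.001, 0.0, -1.0]]
ft_force: [0.6, 0.9, -0.1]
grip_width: -0.0001
finger_force: 0.0
```

>>> step_arm --increments '[[[255,-30,-2,0,0],[255,-45,-3,0,0],[255,-45,-3,0,0],[255,-45,-3,0,0],[255,-20,0,0,0]]]'

```text
t: 6.65
tcp_pos: [0.4843, -0.0324, 0.1348]
eef_rot: [[0.966, -0.258, 0.001], [-0.258, -0.966, 0.001], [0.0, -0.001, -1.0]]
ft_force: [-0.8, -1.0, 0.1]
grip_width: -0.0003
finger_force: 0.0
```

```bash
python3 - <<'E'
from h import *
p,d=r.get_image("scene");q=r.get_image("top")[0]
cv2.imwrite("pics/s3.png",np.vstack([cv2.resize(a[:,:,::-1],None,fx=2,fy=2)[:300] for a in (p[100:250,180:440],q[150:300,260:520])]))
s=r.sense();print(s['tcp_pos'],s['ft_force'])
E
```

```text
[ 0.48491271 -0.03241593  0.13525621] [ 0.64207252 -0.15561271 -0.12404286]
```

View pics/s3.png

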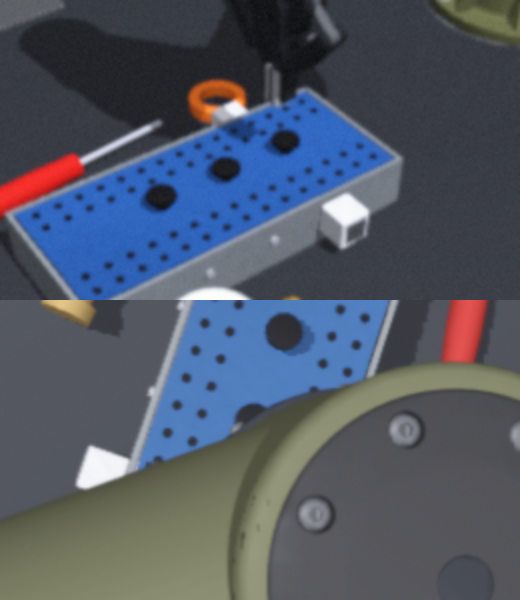

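The sheet is back level with all clips standing. The fingertips are just above and past the rail clip (upper crop 285,140). Next I finish the approach and lower.

>>> step_arm --increments '[[[255,-8,0,10,0],[255,0,0,18,0],[255,0,0,10,0],[255,0,0,2,0],[255,0,0,0,0]]]'

```text
t: 7.38
tcp_pos: [0.4785, -0.031, 0.0942]
eef_rot: [[0.966, -0.259, -0.0], [-0.259, -0.966, -0.001], [-0.0, 0.001, -1.0]]
ft_force: [0.1, 0.2, 0.5]
grip_width: 0.0003
finger_force: 0.0
```

```bash
python3 - <<'E'
from h import *
p,d=r.get_image("scene")
cv2.imwrite("pics/s4.png",cv2.resize(p[110:230,220:400,::-1],None,fx=4,fy=4))
s=r.sense();print(s['tcp_pos'],s['ft_force'])
E
```

```text
[ 0.47861168 -0.03094585  0.09458705] [-0.07191159  0.22612259 -0.16796138]
```

View pics/s4.png

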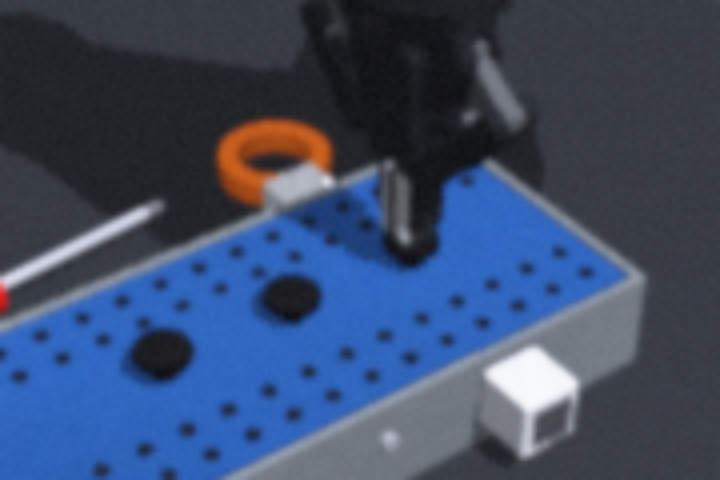

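The closed tips are right over the rail clip's head (crop 410,245). The other two clips are well clear, so I push down in small steps.

>>> step_arm --increments '[[[255,-1,0,3,0],[255,0,0,3,0],[255,0,0,2,0],[255,0,0,0,0],[255,0,0,0,0]]]'

```text
t: 8.05
tcp_pos: [0.4776, -0.0306, 0.0875]
eef_rot: [[0.966, -0.259, 0.001], [-0.259, -0.966, -0.0], [0.001, -0.0, -1.0]]
ft_force: [-2.3, 0.3, 5.3]
grip_width: -0.0002
finger_force: 2.9
```

>>> step_arm --increments '[[[255,0,0,2,0],[255,0,0,2,0],[255,0,0,1,0],[255,0,0,0,0],[255,0,0,0,0]]]'

```text
t: 8.68
tcp_pos: [0.4776, -0.0306, 0.0827]
eef_rot: [[0.966, -0.259, 0.001], [-0.259, -0.966, -0.0], [0.001, -0.0, -1.0]]
ft_force: [-3.6, 0.8, 6.6]
grip_width: 0.0005
finger_force: 3.4
```

>>> step_arm --increments '[[[255,0,0,1,0],[255,0,0,0.5,0],[255,0,0,0,0],[255,0,0,0,0],[255,0,0,0,0]]]'

```text
t: 9.3
tcp_pos: [0.4776, -0.0305, 0.0813]
eef_rot: [[0.966, -0.259, 0.001], [-0.259, -0.966, -0.0], [0.001, -0.0, -1.0]]
ft_force: [-3.4, 1.7, 6.7]
grip_width: 0.0001
finger_force: 3.7
```

>>> step_arm --increments '[[[255,0,0,0.5,0],[255,0,0,0,0],[255,0,0,0.5,0],[255,0,0,0,0],[255,0,0,0,0]]]'

```text
t: 9.93
tcp_pos: [0.4777, -0.0306, 0.0811]
eef_rot: [[0.966, -0.258, 0.002], [-0.258, -0.966, -0.0], [0.002, -0.0, -1.0]]
ft_force: [-7.1, 1.6, 11.7]
grip_width: 0.0003
finger_force: 5.9
```

>>> step_arm --increments '[[[255,0,0,0.5,0],[255,0,0,0.5,0],[255,0,0,0.5,0],[255,0,0,0,0],[255,0,0,0,0]]]'

```text
t: 10.55
tcp_pos: [0.4778, -0.0306, 0.0809]
eef_rot: [[0.966, -0.258, 0.002], [-0.258, -0.966, -0.001], [0.002, -0.0, -1.0]]
ft_force: [-12.1, 2.4, 19.4]
grip_width: 0.0002
finger_force: 9.8
```

Firm stop: the head is at 56 mm and the force is rising with no travel. I lift away.

>>> step_arm --increments '[[[255,0,0,-5,0],[255,0,0,-15,0],[255,0,0,-30,0],[255,0,0,-40,0],[255,0,0,-30,0]]]'

```text
t: 11.18
tcp_pos: [0.4776, -0.0307, 0.1998]
eef_rot: [[0.966, -0.259, 0.002], [-0.259, -0.966, -0.0], [0.002, -0.0, -1.0]]
ft_force: [0.2, 0.8, 0.5]
grip_width: -0.0
finger_force: 0.0
```

>>> step_arm --increments '[[[255,0,0,0,0],[255,0,0,0,0],[255,0,0,0,0],[255,0,0,0,0],[255,0,0,0,0]]]'

```text
t: 11.8
tcp_pos: [0.4772, -0.0307, 0.197]
eef_rot: [[0.966, -0.259, -0.001], [-0.259, -0.966, -0.0], [-0.001, 0.001, -1.0]]
ft_force: [0.7, 0.9, -0.5]
grip_width: -0.0001
finger_force: 0.0
```

```bash
python3 - <<'E'
from h import *
p,d=r.get_image("scene")
cv2.imwrite("pics/s5.png",cv2.resize(p[110:230,220:400,::-1],None,fx=4,fy=4))
s=r.sense();print(s['t'],s['tcp_pos'],s['ft_force'])
E
```

```text
11.85 [ 0.47724258 -0.03061799  0.19706413] [ 0.15971695 -0.21574282  0.90604078]
```

View pics/s5.png

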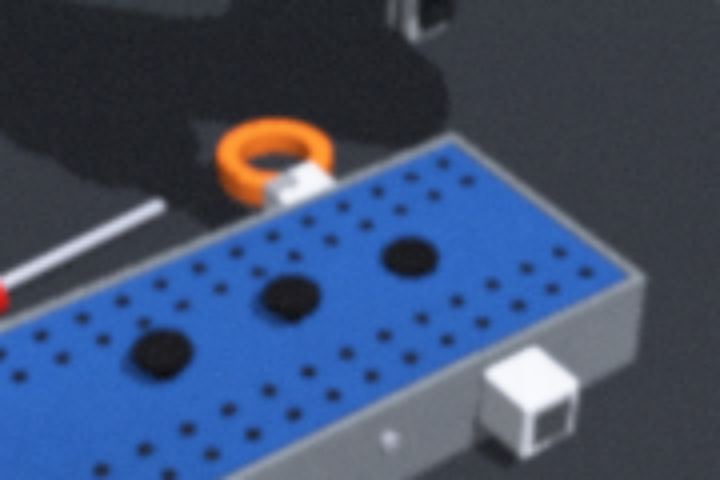

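The rail clip (410,258) lies flat on the sheet, the other two (290,298 and 162,355) still stand with shadow under their heads, and the gripper is clear.

```bash
python3 -c "from bench import r;print(r.job_done())"
```

```text
the job is handed in; nothing more can be done
None
```

I pressed the sheet's free end down about 10 mm and it came back level; then I pushed the rail clip fully home with the other two left standing, and handed the job in at about 12 s.

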